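# Put the bench drill's kit back in its foam-lined tray

## Robot

A 7-joint arm with a two-finger parallel gripper is mounted at the origin on a cart in front of the work surface, level with it; the furniture and walls round the work are solid. World frame = base frame: x ahead of the robot, y to its left, z up, the work surface at z = 0. Lengths are in mm, angles in rad, forces in N, time in s.
With the tool pointing down it reaches from about 400 to 875 mm from the base axis. Payload 4.4 kg.
Tool frame: the origin (TCP) lies midway between the tips of the shut fingers; the grasp point (between the pads) lies 19 mm behind it; z points along the fingers, y is the line along which they close (so a half turn about z gives the same grasp; the last joint's range is limited). The gripper opens to 85 mm and grips with 20 to 120 N. Pads are 22 mm wide; open, the fingers measure 114 mm over their backs; the gripper's body (76 mm by 85 mm) begins 54 mm behind the grasp point. The pads swing forward as they close: fully open they stand 13 mm farther back than shut.
Start: joints at [-1.267, 0.628, 0.038, 1.517, -0.027, 0.996, -0.02], TCP at [234.906, 606.083, 231.313] pointing down, gripper open.
Joint ranges: [-3.06, 3.06], [-0.37, 2.12], [-1.25, 1.32], [0.18, 2.47], [-1.1, 4.24], [0.23, 1.98], [-2.94, 2.94]. Speed limits (rad/s): [2.57, 2.57, 3.14, 3.14, 3.14, 3.14, 3.14].

## Interface

Orientations are given as [roll, pitch, yaw] about the fixed x, y, z axes, in that order (R = Rz(yaw) Ry(pitch) Rx(roll)).
In Python, from cell import monitor, cams, ctrl gives the robot as it stands.
- The arm moves only by the tool drive_tool, never from a script. Its argument "motion" is a list of rows, each an object with "fingers": the opening, from 0 (shut) to 1 (fully open); "linear": the shift along the tool's x, y, z in m, a list of three; "twist": the turn about the tool's z in rad. In form: [{"fingers": fingers, "linear": [x, y, z], "twist": twist}, ...]. A call has 1 to 5 rows; each row shifts and turns the commanded pose from where the row before left it, along the tool's axes as they then stand; what a row does not reach is not made up. A row lasts 1/12 s, in which the tool goes at most 41.7 mm and 7.16 degrees, less where a joint would pass 70% of its speed; a pose out of reach is approached as far as the arm can. A call with a gripper value outside its range is refused whole. The fingers move at their own pace and stop on an object; the grip force is fixed at half the most. Time passes only in rows, so rows that do not move let the fingers close. It gives the time, the measured TCP pose, the force, the opening and the grip force at its end, in the units of the state.
- monitor.read_state(): the state, without advancing time (a new reading comes with each control period).
- cams.get_image(name): name is "scene" or "top"; returns a dict with "color" (384x512x3 uint8, blue, green, red), "K" (3x3 intrinsics, pixels), "k1" (the pictures are not rectified: a ray, as slopes to the right and down, at radius r is drawn at 1 + k1 r^2 times it, then the intrinsics apply), "R" (3x3) and "t" (3): a world point X has camera coordinates R X + t. Camera axes: x right, y down, z forward; pixel columns grow to the right and rows downward; lengths in mm; the calibration is good to about 2 mm. A picture is of the moment at which its call begins. There is no depth.
- ctrl.finish_job(): hands the job in; it is judged then, once.
The state is a dict: "clock": time; "qpos": joint angles; "qd": joint speeds; "tau": joint torques, N m; "eef_pos": TCP position; "tool_rot": TCP orientation; "force": force on the tool from outside, world axes, zero at the start; "torque": the same for the moment, N m; "width": finger opening in mm; "gripper_force": force on a finger pad.
Only numpy, scipy, OpenCV 4.12 (cv2) and the standard library are available. Lean on these libraries where they do the work, as an engineer would, in place of code of your own. Each camera call takes 0.05 s, during which the arm holds its last target. There are 200 camera calls.

## Task

Put the bench drill's kit back into the plywood tray: the chuck key, the hexagon key, the short screwdriver and the dusting brush, each laid flat in the foam pocket cut to its own shape, right down on the yellow floor of the pocket. The long screwdriver does not belong to the kit, so leave it where it lies, and do not knock over the glue bottle.

Things in the scene. Friction and masses are not known exactly. Their poses are not given: they have to be found in the camera images.
- chuck_key: drill chuck key, bright steel T, 56 x 61 x 12 mm, 60 g, lying flat. Origin: centre of its outline, at the underside. Stem along y, 8 mm thick, its axis at x = 0, z = 6 mm; 12 mm toothed head at the -y end; 5 mm cross bar along x at y = +26 mm, 56 mm long. Grip it across the stem (along x) at about y = -5 mm
- hex_key: black hexagon key, L-shaped, 8 mm thick, 30 x 84 mm outline, 30 g, lying flat. Origin: centre of the outline, at the underside. Long arm along y at x = -11 mm, from y = -42 to +42 mm; short arm along x at y = -38 mm, reaching to x = +15 mm. Grip it across the long arm (along x) at about x = -11, y = +4 mm
- short_screwdriver: short screwdriver, black handle 26 mm thick, 146 mm long overall, 90 g, lying flat. Origin: centre of its outline, at the underside. Handle along y from y = -26 to +72 mm, its axis 13 mm above the underside; thin blade towards -y (tip at y = -73 mm). Grip it across the handle (along x) at about y = +22 mm
- dust_brush: flat dusting brush with wooden handle, 42 x 169 x 16 mm, 70 g, lying flat. Origin: centre of its outline, at the underside. Bristles and ferrule 42 mm wide from y = -84 to -18 mm; handle from y = -18 to +84 mm, about 18 mm wide between x = -8 and +10 mm, z = 3 to 14 mm. Grip it across the handle (along x) at about x = +1, y = +14 mm
- chuck_key_insert: fixed dark foam insert with a T-shaped pocket for the chuck key, 82 x 196 x 17 mm. Origin: underside centre, 13 mm above the table; x across, y along. Pocket floor (yellow) at z = 6 mm, foam top z = 17; its tool lies centred when the two origins and axes agree, the tool's 6 mm higher; 6 mm play all round. Finger notch as deep: x -27 to 27, y -20 to 10 mm
- hex_key_insert: fixed dark foam insert with an L-shaped pocket for the hexagon key, 82 x 196 x 17 mm. Origin: underside centre, 13 mm above the table; x across, y along. Pocket floor (yellow) at z = 6 mm, foam top z = 17; its tool lies centred when the two origins and axes agree, the tool's 6 mm higher; 6 mm play all round. Finger notch as deep: x -36 to 14, y -12 to 20 mm
- screwdriver_insert: fixed dark foam insert, pocket a 40 mm slot with an 18 mm blade channel at -y, for the short screwdriver, 82 x 196 x 17 mm. Origin: underside centre, 13 mm above the table; x across, y along. Pocket floor (yellow) at z = 6 mm, foam top z = 17; its tool lies centred when the two origins and axes agree, the tool's 6 mm higher; 6 mm play all round. Finger notch: x -37 to 37, y 5 to 39 mm
- brush_insert: fixed dark foam insert, pocket 54 mm wide at -y and 30 mm wide at +y, 182 mm long, for the brush, 82 x 196 x 17 mm. Origin: underside centre, 13 mm above the table; x across, y along. Pocket floor (yellow) at z = 6 mm, foam top z = 17; its tool lies centred when the two origins and axes agree, the tool's 6 mm higher; 6 mm play all round. Finger notch: x -32 to 34, y -3 to 31 mm
- long_screwdriver: long screwdriver, black handle 26 mm thick, 227 mm long overall, lying loose behind the tray, to the right; too long for any pocket. Origin: centre of its outline, at the underside; handle along its +y. The plywood tray that holds the four inserts in a row, side by side in any order, has walls that end 35 mm above the table
- glue_bottle: glue bottle, white with a red nozzle, 42 mm thick and 130 mm tall, standing loose on the table to the robot's right. Origin: centre of its underside, z up

How it is judged:
By the outcome, as a careful person would: the job done as asked, in the order asked, and still so for the second after the job is handed in, with the robot touching nothing.
It also fails if it takes over 106 s, if anything falls off the work surface, if the arm or the gripper's body presses on something with over 40 N, if the wrist force passes 120 N, or if a joint passes its speed limit or range.

## Working session

There is one attempt and no reset: what is moved stays moved. The work goes in short steps, Python scripts to look and compute and a tool call to move; the robot and the scene stay as the last step left them, time stands still between calls to the robot, and variables do not carry over. Pictures are saved under pics/ and viewed, at most 14 in all, crops included, and the job is handed in when it is done.

Besides the shell and the picture viewer there is one more tool, called after ">>>" by a JSON object that holds its "api" and its "payload", one argument or row to a line. drive_tool: Moves the arm, as the interface text tells. Its arguments: {"type":"object","properties":{"motion":{"type":"array"}},"required":["motion"]}

```bash
mkdir -p pics; ls; python3 - <<'E'
from cell import monitor,cams
import cv2,numpy as np
s=monitor.read_state();print({k:np.round(v,3).tolist() for k,v in s.items()})
for n in("scene","top"):
    d=cams.get_image(n);cv2.imwrite(f"pics/{n}0.png",d["color"])
    print(n,d["K"],d["k1"],d["R"],d["t"])
    np.savez(f"{n}.npz",**{k:d[k] for k in("K","k1","R","t")})
E
```

```text
pics
{'clock': 0.0, 'qpos': [-1.267, 0.629, 0.038, 1.518, -0.027, 0.996, -0.02], 'qd': [0.0, 0.0, 0.001, -0.001, 0.003, 0.0, 0.001], 'tau': [0.001, -56.341, 1.227, -19.344, 0.011, 0.011, -0.0], 'eef_pos': [234.68, 605.457, 230.373], 'tool_rot': [-3.14, 0.0, 2.772], 'force': [0.234, -0.266, 0.377], 'torque': [-0.053, 0.002, 0.035], 'gripper_force': 0.0, 'width': 85.019}
scene [[375.32183658   0.         254.00270795]
 [  0.         375.32183658 196.60657751]
 [  0.           0.           1.        ]] -0.04648216994453177 [[ 0.58657096 -0.8098822  -0.00503306]
 [-0.71015782 -0.51133633 -0.48395354]
 [ 0.38937177  0.28744736 -0.87507922]] [-372.69443657  421.34016123 1003.90203718]
top [[452.26244258   0.         248.2384342 ]
 [  0.         452.26244258 198.63191692]
 [  0.           0.           1.        ]] -0.08236502562172475 [[-0.02465845 -0.99956384  0.01625064]
 [-0.98662756  0.02171308 -0.16153824]
 [ 0.16111493 -0.02001661 -0.98673265]] [ -26.03049708  570.43983212 1276.51892159]
```

```bash
python3 - <<'E'
import cv2
a=cv2.imread("pics/top0.png");cv2.imwrite("pics/top0b.png",cv2.resize(a,(800,600),interpolation=cv2.INTER_CUBIC))
E
```

```text
(no output)
```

View pics/top0b.png

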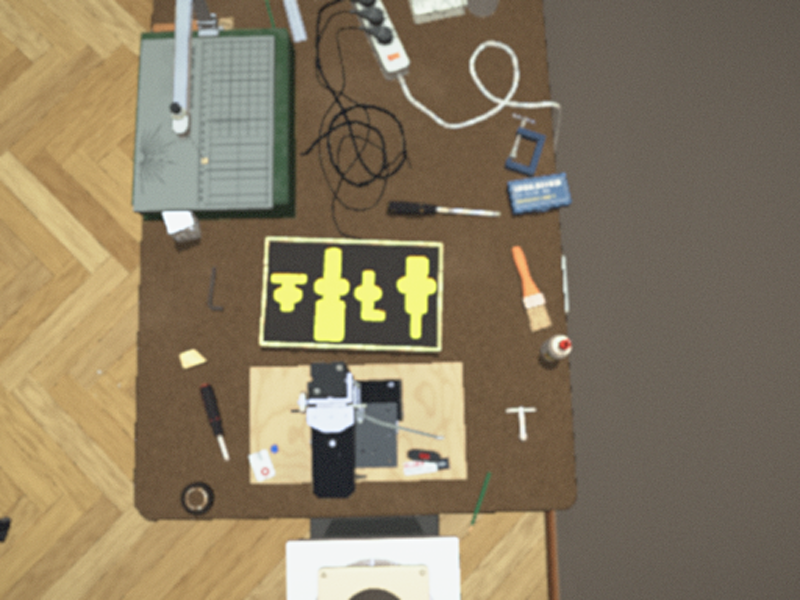

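View pics/scene0.png

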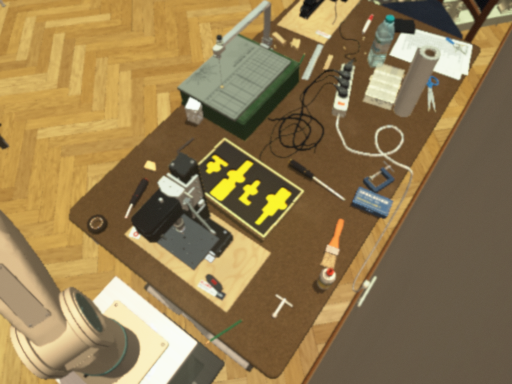

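```bash
cat > h.py <<'E'
import cv2,numpy as np
C={n:dict(np.load(f"{n}.npz")) for n in("scene","top")}
def cast(n,px,z):
    c=C[n];px=np.asarray(px,float).reshape(-1,1,2)
    u=cv2.undistortPoints(px,c["K"],np.array([c["k1"],0,0,0],float),None,None,None).reshape(-1,2)
    d=np.c_[u,np.ones(len(u))]@c["R"];o=-c["R"].T@c["t"]
    return (o+d*((z-o[2])/d[:,2])[:,None])
def proj(n,X):
    c=C[n];return cv2.projectPoints(np.asarray(X,float).reshape(-1,1,3),cv2.Rodrigues(c["R"])[0],c["t"],c["K"],np.array([c["k1"],0,0,0],float))[0].reshape(-1,2)
def blobs(mask,mn=15):
    n,l,s,c=cv2.connectedComponentsWithStats(mask.astype(np.uint8));return [(l==i,s[i]) for i in range(1,n) if s[i][4]>=mn]
def pts(m): 
    y,x=np.nonzero(m);return np.c_[x,y]
def axis(P):
    m=P.mean(0);w,v=np.linalg.eigh(np.cov((P-m).T));a=v[:,1];a=a*np.sign(a[0])
    t=(P-m)@a;s=(P-m)@np.array([a[1],-a[0]]);return m,np.arctan2(a[1],a[0]),(t.min(),t.max()),(s.min(),s.max())
E
python3 - <<'E'
from h import *
im=cv2.imread("pics/top0.png");hsv=cv2.cvtColor(im,cv2.COLOR_BGR2HSV);H,S,V=[hsv[...,i].astype(int) for i in range(3)]
def box(m,x0,y0,x1,y1):
    k=np.zeros_like(m);s=1/1.5625;k[int(y0*s):int(y1*s),int(x0*s):int(x1*s)]=1;return m&k
def rep(n,m,z):
    for b,s in blobs(m):
        P=cast("top",pts(b),z)[:,:2];r=axis(P);print(n,s[4],"mean",r[0].round(1),"yaw",round(np.degrees(r[1]),1),"t",np.round(r[2],1),"s",np.round(r[3],1),"min",P.min(0).round(1),"max",P.max(0).round(1))
rep("yellow",box((H>24)&(H<36)&(S>130)&(V>150),262,238,442,350),19)
rep("tray",box((V>110),255,230,450,357),35)
rep("brush",box((H<16)&(S>140)&(V>170),500,235,560,335),8)
rep("brushall",box((V>130),500,235,553,332),8)
rep("chuck",box((V>150),495,395,545,450),5)
rep("hex",box((V<62),195,260,232,318),8)
rep("sd",box((V<50),190,375,240,470),13)
rep("sdblade",box((V>140),190,375,240,470),13)
# collage of enlarged crops
def crop(x0,y0,x1,y1,w,h): s=1/1.5625;return cv2.resize(im[int(y0*s):int(y1*s),int(x0*s):int(x1*s)],(w,h),interpolation=cv2.INTER_NEAREST)
cv2.imwrite("pics/c.png",np.vstack([np.hstack([crop(190,250,250,325,240,300),crop(185,370,245,470,180,300),crop(490,235,580,345,240,300)]),np.hstack([crop(490,395,550,450,330,300),crop(300,355,410,455,330,300)])]))
E
```

```text
yellow 273 mean [607.3  68.4] yaw -3.0 t [-89.4  94.3] s [-33.6  33. ] min [518.1  34.6] max [701.4 101.5]
yellow 220 mean [605.5 -95.1] yaw -3.1 t [-85.   74.3] s [-37.8  34.9] min [ 520.7 -130.9] max [679.6 -58.3]
yellow 152 mean [601.1  -6. ] yaw 8.1 t [-47.9  53.3] s [-28.2  23.6] min [555.3 -33.1] max [653.5  23. ]
yellow 162 mean [623.7 152.2] yaw -12.0 t [-46.4  32.5] s [-37.1  32.9] min [577.4 115.6] max [651.2 184.9]
tray 4240 mean [615.8   4.6] yaw -88.2 t [-210.8  168.5] s [-124.1  135.8] min [ 484.9 -160.4] max [734.1 213. ]
tray 450 mean [598.5  -4. ] yaw 7.3 t [-48.6  54.6] s [-28.9  25.6] min [552.8 -32.9] max [652.9  25.5]
tray 439 mean [617.2 150. ] yaw -1.5 t [-42.6  32.9] s [-33.4  35.4] min [574.5 114.1] max [650.7 182.6]
tray 27 mean [493.9 179.6] yaw 89.5 t [-17.8  20.3] s [-1.8  4.4] min [492.  161.8] max [498.3 199.8]
brush 86 mean [ 658.5 -301.5] yaw 8.6 t [-55.4  39.7] s [-10.2  13.1] min [ 602.9 -316.7] max [ 697.1 -287.7]
brushall 614 mean [ 605.1 -319.1] yaw 14.5 t [-74.2  99.8] s [-24.2  24.3] min [ 531.7 -354.4] max [ 700.4 -285. ]
chuck 134 mean [ 362.5 -288.3] yaw 4.1 t [-38.8  23.8] s [-26.7  27.7] min [ 324.  -314.6] max [ 386.1 -260.4]
sd 36 mean [410.8 294.7] yaw 17.7 t [-26.7  25.8] s [-3.9  3.6] min [384.7 285.8] max [434.9 304.1]
sdblade 69 mean [322.4 274.9] yaw 19.6 t [-24.2  23.9] s [-5.9  6.3] min [300.3 264.7] max [344.  285.5]
```

View pics/c.png

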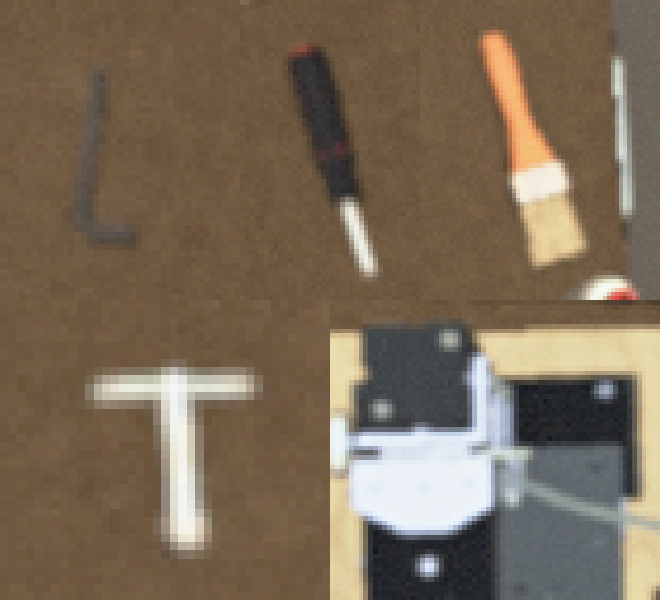

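```bash
python3 - <<'E'
from h import *
im=cv2.imread("pics/top0.png");hsv=cv2.cvtColor(im,cv2.COLOR_BGR2HSV);H,S,V=[hsv[...,i].astype(int) for i in range(3)]
sc=cv2.imread("pics/scene0.png");hs=cv2.cvtColor(sc,cv2.COLOR_BGR2HSV);h2,s2,v2=[hs[...,i].astype(int) for i in range(3)]
def box(m,x0,y0,x1,y1,s=1/1.5625):
    k=np.zeros_like(m);k[int(y0*s):int(y1*s),int(x0*s):int(x1*s)]=1;return m&k
def rep(n,m,z,cam="top",mn=15):
    for b,s in blobs(m,mn):
        P=cast(cam,pts(b),z)[:,:2];r=axis(P);print(n,cam,s[4],"mean",r[0].round(1),"yaw",round(np.degrees(r[1]),1),"t",np.round(r[2],1),"s",np.round(r[3],1),"min",P.min(0).round(1),"max",P.max(0).round(1),"rect",np.round(cv2.minAreaRect(P.astype(np.float32))[0],1),np.round(cv2.minAreaRect(P.astype(np.float32))[1:][0],1),round(cv2.minAreaRect(P.astype(np.float32))[2],1))
rep("hex",box((S<95)&(V<110),195,260,232,318),6)
rep("sd",box((S<95)&(V<80),190,375,240,470),13)
rep("sdall",box((S<95)|(V>140)|(H<5),190,375,240,470),13)
# tray interior dark + yellow region filled
m=box(((V<70)&(S<110))|((H>24)&(H<36)&(S>130)&(V>150)),262,238,442,350)
m=cv2.morphologyEx(m.astype(np.uint8),cv2.MORPH_CLOSE,np.ones((5,5)));rep("trayin",m,30,mn=2000)
y=(h2>24)&(h2<36)&(s2>130)&(v2>150);rep("yel",box(y,200,140,305,235,1),19,"scene",100)
rep("brush",box((h2<16)&(s2>120)&(v2>140),318,215,350,270,1),8,"scene")
rep("chuck",box((v2>160),268,290,298,322,1),5,"scene")
rep("sdall",box((s2<95)|(v2>140)|(h2<5),120,175,150,222,1),13,"scene")
cv2.imwrite("pics/d.png",np.hstack([cv2.resize(sc[140:250,110:240],(520,440),interpolation=cv2.INTER_CUBIC),cv2.resize(im[225:320,150:300][:,:,:],(280,177))[ :,:].copy() if 0 else cv2.resize(im[225:325,190:260],(280,440),interpolation=cv2.INTER_CUBIC)]))
E
```

```text
hex top 135 mean [621.8 300.1] yaw 2.1 t [-37.2  50.5] s [-11.9  18.4] min [585.3 280.5] max [672.4 311.3] rect [627.  301.2] [89.1 29. ] 9.5
sd top 245 mean [395.  296.8] yaw 15.8 t [-49.2  45.2] s [-12.9  12.7] min [346.9 276.7] max [440.7 318.9] rect [393.1 296. ] [94.3 25.4] 16.7
sdall top 370 mean [374.7 291.1] yaw 16.7 t [-81.6  66.9] s [-14.2  14.1] min [297.4 261.8] max [440.7 318.9] rect [367.6 289.1] [148.5  28.2] 16.5
trayin top 5038 mean [607.1  31.3] yaw 83.6 t [-166.7  162.2] s [-100.4  101.9] min [ 506.8 -135.2] max [707.3 191.9] rect [607.8  28.8] [319.6 187. ] 86.8
yel scene 208 mean [621.9 153.2] yaw -7.5 t [-39.   31.2] s [-34.3  30. ] min [582.4 120. ] max [653.  184.9] rect [620.1 158.2] [63.  71.1] 76.8
yel scene 623 mean [600.2  71.6] yaw -3.9 t [-77.3 102.7] s [-30.  32.] min [522.4  37.5] max [702.4 102. ] rect [612.8  70.7] [ 61.8 180.2] 82.7
yel scene 244 mean [603.8  -2. ] yaw 5.9 t [-44.7  50.8] s [-25.6  24.3] min [560.6 -29.6] max [654.8  24.1] rect [606.6  -0.8] [95.7 49.3] 6.8
yel scene 532 mean [614.5 -93.7] yaw -3.6 t [-88.6  68.8] s [-37.6  36.5] min [ 525.9 -131.1] max [683.4 -56.9] rect [607.1 -86.8] [ 70.9 152.2] 69.8
brush scene 223 mean [ 652.  -307.1] yaw 14.4 t [-48.9  52.8] s [-16.   18.9] min [ 602.3 -337.2] max [ 703.2 -285.9] rect [ 654.7 -310.7] [101.1  34.9] 11.1
brush scene 16 mean [ 540.5 -348.4] yaw -52.6 t [-7.7  7.5] s [-3.6  2.9] min [ 533.9 -355.8] max [ 546.1 -342.2] rect [ 540.8 -348.1] [ 6.1 15.1] 35.6
chuck scene 126 mean [ 364.7 -288.3] yaw 0.9 t [-37.8  22.8] s [-26.1  26.8] min [ 327.  -314.9] max [ 387.5 -262. ] rect [ 363.2 -281.4] [49.1 63. ] 69.3
sdall scene 202 mean [376.5 290.2] yaw 17.9 t [-81.5  66.4] s [-10.8  12. ] min [299.8 259.9] max [440.  317.7] rect [369.8 286.2] [147.8  22.6] 19.6
sdall scene 248 mean [345.  228.1] yaw 15.7 t [-34.6  53.5] s [-24.7  31.8] min [307.3 192.9] max [395.  248.5] rect [347.5 239.9] [79.8 53.9] 43.6
```

View pics/d.png

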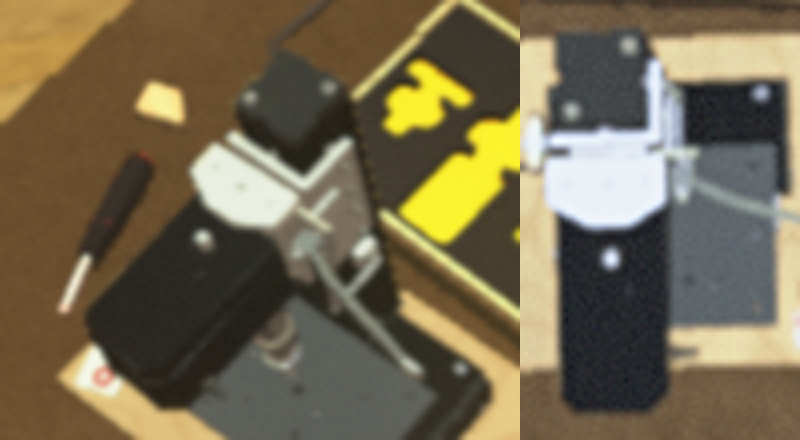

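```bash
cat > meas.py <<'E'
from h import *
def run(im,skip=()):
    hsv=cv2.cvtColor(im,cv2.COLOR_BGR2HSV);H,S,V=[hsv[...,i].astype(int) for i in range(3)]
    def box(m,x0,y0,x1,y1,s=1/1.5625):
        k=np.zeros_like(m);k[int(y0*s):int(y1*s),int(x0*s):int(x1*s)]=1;return m&k
    def fit(P):
        vx,vy,x,y=cv2.fitLine(P.astype(np.float32),cv2.DIST_HUBER,0,.01,.01).ravel();s=np.sign(vx);return np.array([x,y]),np.degrees(np.arctan2(vy*s,vx*s))
    def big(m): return max(blobs(m,5),key=lambda b:b[1][4])[0]
    P=cast("top",pts(big(box((S<95)&(V<110),195,260,232,318))),6)[:,:2]
    A=P[P[:,0]>P[:,0].min()+16];print("hex arm",*fit(A),"ext",P.min(0),P.max(0)); B=P[P[:,0]<P[:,0].min()+8];print(" short y",B[:,1].min(),B[:,1].max(),B.mean(0))
    P=cast("top",pts(big(box((V>130),495,395,545,450))),6)[:,:2]
    A=P[P[:,0]<P[:,0].max()-16];print("chuck stem",*fit(A),"ext",P.min(0),P.max(0));B=P[P[:,0]>P[:,0].max()-12];print(" bar mean",B.mean(0))
    P=cast("top",pts(big(box((V>130),500,235,550,332))),8)[:,:2]
    print("brush",*fit(P))
    for lo,hi in((530,550),(550,580),(590,620),(620,650),(650,675),(675,705)):
        q=P[(P[:,0]>lo)&(P[:,0]<hi)];print("  ",q.mean(0),np.ptp(q[:,1]))
    print("bext",P.min(0),P.max(0))
E
python3 - <<'E'
from meas import *
np.set_printoptions(precision=1,suppress=True)
run(cv2.imread("pics/top0.png"))
def tri(a,b):
    o=[];d=[]
    for n,p in(("scene",a),("top",b)):
        P=cast(n,[p],0)[0];Q=cast(n,[p],500)[0];o.append(P);d.append((Q-P)/500)
    M=np.c_[d[0],-d[1]];t=np.linalg.lstsq(M,o[1]-o[0],rcond=None)[0];return o[0]+t[0]*d[0],o[1]+t[1]*d[1]
for a,b in(((172.5,164.2),(202.75,250)),((192,162),(217.25,235.2)),((161,199.5),(212.75,284))):print("drill",*tri(a,b))
E
```

```text
hex arm [636.8 301.7] -7.641294 ext [585.3 280.5] [672.4 311.3]
 short y 280.52987353739405 307.97478136911826 [588.9 293.4]
chuck stem [ 345.3 -289.2] 2.4822834 ext [ 321.2 -317.3] [ 386.1 -257.2]
 bar mean [ 380.1 -286.4]
brush [ 613.3 -316.6] 14.382557
   [ 541.1 -331.1] 40.30281225071218
   [ 564.5 -328.9] 45.2706368779331
   [ 603.3 -320.9] 46.27728212128221
   [ 634.8 -312.1] 35.39383092530568
   [ 663.9 -303.7] 30.21513863910201
   [ 687.9 -297.3] 27.53631048514734
bext [ 531.7 -351.7] [ 700.4 -285. ]
drill [409.   68.5 354.1] [407.4  69.6 354.1]
drill [441.   36.3 352.7] [439.3  37.4 352.6]
drill [335.4  49.3 312.4] [332.2  51.2 312.6]
```

>>> {"api": "drive_tool", "payload": {
  "motion": [
    {"fingers":1,"linear":[-0.029,-0.024,0],"twist":-0.083},
    {"fingers":1,"linear":[-0.029,-0.024,0],"twist":-0.083},
    {"fingers":1,"linear":[-0.029,-0.024,0],"twist":-0.083},
    {"fingers":1,"linear":[-0.029,-0.024,0],"twist":-0.083},
    {"fingers":1,"linear":[-0.029,-0.024,0],"twist":-0.083}
  ]
}}

```text
clock: 0.52
eef_pos: [351.9, 458.3, 231.0]
tool_rot: [-3.14, -0.001, -3.091]
force: [-0.3, 0.3, -0.1]
width: 85.5
gripper_force: 0.0
```

>>> {"api": "drive_tool", "payload": {
  "motion": [
    {"fingers":1,"linear":[-0.03,-0.024,0],"twist":0},
    {"fingers":1,"linear":[-0.03,-0.024,0],"twist":0},
    {"fingers":1,"linear":[-0.03,-0.024,0],"twist":0},
    {"fingers":1,"linear":[-0.03,-0.024,0],"twist":0},
    {"fingers":1,"linear":[-0.03,-0.024,0],"twist":0}
  ]
}}

```text
clock: 0.93
eef_pos: [508.2, 345.5, 231.0]
tool_rot: [-3.141, -0.001, -3.097]
force: [0.8, 0.3, 0.8]
width: 85.4
gripper_force: 0.0
```

>>> {"api": "drive_tool", "payload": {
  "motion": [
    {"fingers":1,"linear":[-0.035,-0.018,0],"twist":0},
    {"fingers":1,"linear":[-0.035,-0.018,0],"twist":0},
    {"fingers":1,"linear":[-0.035,-0.018,0],"twist":0},
    {"fingers":1,"linear":[0,-0.04,0],"twist":0},
    {"fingers":1,"linear":[0,-0.04,0],"twist":0}
  ]
}}

```text
clock: 1.35
eef_pos: [619.2, 217.3, 229.5]
tool_rot: [3.142, -0.001, -3.096]
force: [-0.3, -1.6, -0.8]
width: 85.5
gripper_force: 0.0
```

>>> {"api": "drive_tool", "payload": {
  "motion": [
    {"fingers":1,"linear":[0,-0.041,0],"twist":0},
    {"fingers":1,"linear":[0,-0.041,0],"twist":0},
    {"fingers":1,"linear":[0,-0.041,0],"twist":0},
    {"fingers":1,"linear":[0,-0.041,0],"twist":0},
    {"fingers":1,"linear":[0,-0.041,0],"twist":0}
  ]
}}

```text
clock: 1.77
eef_pos: [626.8, 11.2, 230.9]
tool_rot: [-3.142, -0.001, -3.096]
force: [0.2, -0.3, 0.5]
width: 85.4
gripper_force: 0.0
```

>>> {"api": "drive_tool", "payload": {
  "motion": [
    {"fingers":1,"linear":[0,-0.041,0],"twist":0},
    {"fingers":1,"linear":[0,-0.041,0],"twist":0},
    {"fingers":1,"linear":[0,-0.041,0],"twist":0},
    {"fingers":1,"linear":[0,-0.041,0],"twist":0},
    {"fingers":1,"linear":[0,-0.041,0],"twist":0}
  ]
}}

```text
clock: 2.18
eef_pos: [636.0, -193.5, 230.9]
tool_rot: [3.141, -0.001, -3.096]
force: [1.9, -0.5, -0.3]
width: 85.6
gripper_force: 0.0
```

>>> {"api": "drive_tool", "payload": {
  "motion": [
    {"fingers":1,"linear":[0.029,-0.0082,0.015],"twist":0},
    {"fingers":1,"linear":[0.029,-0.0082,0.015],"twist":0},
    {"fingers":1,"linear":[0.029,-0.0082,0.015],"twist":0},
    {"fingers":1,"linear":[0.029,-0.0082,0.015],"twist":0},
    {"fingers":1,"linear":[0.029,-0.0082,0.015],"twist":0}
  ]
}}

```text
clock: 2.6
eef_pos: [491.8, -239.3, 155.5]
tool_rot: [3.141, -0.0, -3.096]
force: [0.5, -0.7, -0.4]
width: 85.4
gripper_force: 0.0
```

>>> {"api": "drive_tool", "payload": {
  "motion": [
    {"fingers":0.7,"linear":[0.029,-0.0082,0.015],"twist":0},
    {"fingers":0.7,"linear":[0.029,-0.0082,0.015],"twist":0},
    {"fingers":0.7,"linear":[0.029,-0.0082,0.015],"twist":0},
    {"fingers":0.7,"linear":[0.029,-0.0082,0.015],"twist":0},
    {"fingers":0.7,"linear":[0.029,-0.0082,0.015],"twist":0}
  ]
}}

```text
clock: 3.02
eef_pos: [349.2, -286.8, 80.8]
tool_rot: [-3.142, 0.0, -3.096]
force: [0.2, -0.2, -0.4]
width: 60.1
gripper_force: 0.0
```

>>> {"api": "drive_tool", "payload": {
  "motion": [
    {"fingers":0.6,"linear":[0,0,0.02],"twist":0},
    {"fingers":0.6,"linear":[0,0,0.02],"twist":0},
    {"fingers":0.6,"linear":[0,0,0.01],"twist":0},
    {"fingers":0.6,"linear":[0,0,0],"twist":0}
  ]
}}

```text
clock: 3.35
eef_pos: [349.0, -286.1, 30.9]
tool_rot: [3.139, -0.004, -3.096]
force: [0.1, -0.9, -0.2]
width: 51.0
gripper_force: 0.0
```

```bash
python3 - <<'E'
from cell import monitor,cams
from h import *
s=monitor.read_state();print(s["eef_pos"],s["tool_rot"],s["qpos"])
a=cams.get_image("top")["color"];b=cams.get_image("scene")["color"]
p=proj("top",[[350,-289,5]])[0].astype(int);q=proj("scene",[[350,-289,5]])[0].astype(int);print(p,q)
c=lambda i,p:cv2.resize(i[max(p[1]-40,0):p[1]+40,max(p[0]-40,0):p[0]+40],(400,400),interpolation=cv2.INTER_CUBIC)
cv2.imwrite("pics/e.png",np.hstack([c(a,p),c(b,q)]))
E
```

```text
[ 348.99170238 -286.14356068   30.85776754] [ 3.13899296 -0.00398953 -3.09604669] [ 0.70081845  0.72674523 -0.11205724  2.20027414  0.32732742  0.23448683
  1.91392874]
[334 272] [277 309]
```

View pics/e.png

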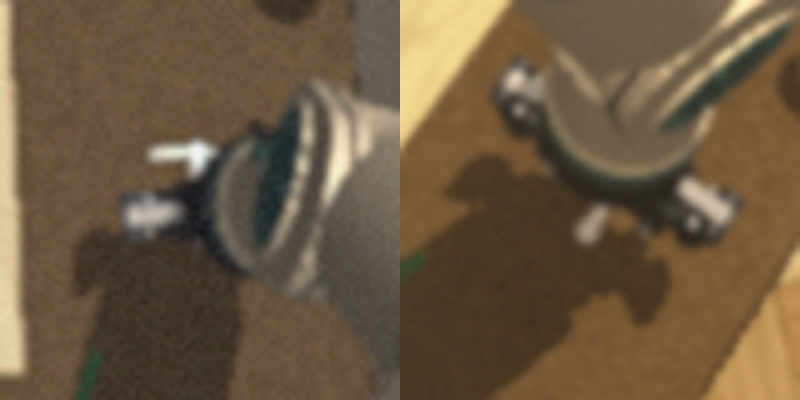

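>>> {"api": "drive_tool", "payload": {
  "motion": [
    {"fingers":0.5,"linear":[-0.001,-0.0025,0.01],"twist":0},
    {"fingers":0.4,"linear":[0,0,0.01],"twist":0},
    {"fingers":0.4,"linear":[0,0,0.008],"twist":0},
    {"fingers":0.4,"linear":[0,0,0],"twist":0}
  ]
}}

```text
clock: 3.78
eef_pos: [351.2, -289.2, 5.0]
tool_rot: [3.141, -0.002, -3.096]
force: [1.2, -0.0, 0.0]
width: 33.8
gripper_force: 0.0
```

```bash
python3 -c "
from cell import monitor
s=monitor.read_state();print(s['eef_pos'],s['tool_rot'],s['qpos'])"
```

```text
[ 351.16679623 -289.16589772    4.97906581] [ 3.14080081e+00 -1.62199242e-03 -3.09615144e+00] [ 0.78804168  0.791701   -0.23692771  2.1960582   0.78777691  0.23841038
  1.46248761]
```

>>> {"api": "drive_tool", "payload": {
  "motion": [
    {"fingers":0.3,"linear":[0,0,0.002],"twist":0},
    {"fingers":0,"linear":[0,0,0],"twist":0},
    {"fingers":0,"linear":[0,0,0],"twist":0},
    {"fingers":0,"linear":[0,0,0],"twist":0},
    {"fingers":0,"linear":[0,0,0],"twist":0}
  ]
}}

```text
clock: 4.2
eef_pos: [351.6, -289.3, 3.9]
tool_rot: [-3.141, -0.001, -3.096]
force: [-1.1, 0.1, 5.9]
width: 4.9
gripper_force: 59.0
```

>>> {"api": "drive_tool", "payload": {
  "motion": [
    {"fingers":0,"linear":[0,0,0],"twist":0},
    {"fingers":0,"linear":[0,0,0],"twist":0},
    {"fingers":0,"linear":[0,0,-0.015],"twist":0},
    {"fingers":0,"linear":[0,0,-0.03],"twist":0},
    {"fingers":0,"linear":[0,0,-0.03],"twist":0}
  ]
}}

```text
clock: 4.62
eef_pos: [350.6, -288.2, 78.6]
tool_rot: [3.139, -0.004, -3.095]
force: [0.2, -0.2, -0.7]
width: 4.8
gripper_force: 58.9
```

>>> {"api": "drive_tool", "payload": {
  "motion": [
    {"fingers":0,"linear":[-0.033,0.0095,-0.006],"twist":0},
    {"fingers":0,"linear":[-0.033,0.0095,-0.006],"twist":0},
    {"fingers":0,"linear":[-0.033,0.0095,-0.006],"twist":0},
    {"fingers":0,"linear":[-0.033,0.0095,-0.006],"twist":0},
    {"fingers":0,"linear":[-0.033,0.0095,-0.006],"twist":0}
  ]
}}

```text
clock: 5.03
eef_pos: [515.3, -233.4, 108.6]
tool_rot: [3.141, -0.001, -3.096]
force: [0.4, 0.1, -0.5]
width: 4.5
gripper_force: 58.9
```

>>> {"api": "drive_tool", "payload": {
  "motion": [
    {"fingers":0,"linear":[-0.033,0.0095,0],"twist":0},
    {"fingers":0,"linear":[-0.033,0.0095,0],"twist":0},
    {"fingers":0,"linear":[-0.033,0.0095,0],"twist":0},
    {"fingers":0,"linear":[0,0,0],"twist":0.05},
    {"fingers":0,"linear":[0,0,0],"twist":0.051}
  ]
}}

```text
clock: 5.45
eef_pos: [613.7, -198.5, 107.6]
tool_rot: [3.139, -0.0, 3.087]
force: [-0.9, -0.9, -0.5]
width: 4.3
gripper_force: 58.8
```

>>> {"api": "drive_tool", "payload": {
  "motion": [
    {"fingers":0,"linear":[0.0022,0.035,0],"twist":0},
    {"fingers":0,"linear":[0.0022,0.035,0],"twist":0},
    {"fingers":0,"linear":[0.0022,0.035,0],"twist":0},
    {"fingers":0,"linear":[0.0022,0.035,0],"twist":0},
    {"fingers":0,"linear":[0.0022,0.035,0],"twist":0}
  ]
}}

```text
clock: 5.87
eef_pos: [609.9, -24.2, 107.8]
tool_rot: [3.141, -0.002, 3.086]
force: [1.2, 0.6, -0.4]
width: 4.5
gripper_force: 58.9
```

>>> {"api": "drive_tool", "payload": {
  "motion": [
    {"fingers":0,"linear":[0.0022,0.035,0],"twist":0},
    {"fingers":0,"linear":[0.0022,0.035,0],"twist":0},
    {"fingers":0,"linear":[0.0022,0.035,0],"twist":0},
    {"fingers":0,"linear":[0.0022,0.035,0],"twist":0},
    {"fingers":0,"linear":[0.0022,0.035,0],"twist":0}
  ]
}}

```text
clock: 6.28
eef_pos: [608.6, 151.2, 107.9]
tool_rot: [3.141, -0.002, 3.087]
force: [0.6, -1.0, -0.6]
width: 4.6
gripper_force: 58.9
```

>>> {"api": "drive_tool", "payload": {
  "motion": [
    {"fingers":0,"linear":[0,0,0],"twist":0},
    {"fingers":0,"linear":[0,0,0],"twist":0}
  ]
}}

```text
clock: 6.45
eef_pos: [608.2, 153.5, 108.1]
tool_rot: [3.139, -0.002, 3.092]
force: [0.0, -0.7, -0.8]
width: 4.6
gripper_force: 58.9
```

```bash
cat > look.py <<'E'
import sys
from cell import monitor,cams
from h import *
def look(name,X,r=40):
    s=monitor.read_state();e=s["eef_pos"];print(np.round(e,1),np.round(s["tool_rot"],3),np.round(s["force"],1),s["width"])
    o=[]
    for n in("top","scene"):
        i=cams.get_image(n)["color"];cv2.imwrite(f"pics/raw_{name}_{n}.png",i);p=proj(n,[X])[0].astype(int);x0=min(max(p[0]-r,0),512-2*r);y0=min(max(p[1]-r,0),384-2*r);print(n,"crop",x0,y0,400/(2*r))
        o.append(cv2.resize(i[y0:y0+2*r,x0:x0+2*r],(400,400),interpolation=cv2.INTER_CUBIC))
    cv2.imwrite(f"pics/{name}.png",np.hstack(o))
E
python3 -c "
from look import *
look('f',[614,151,60])"
```

```text
[608.2 153.5 108.1] [ 3.139e+00 -2.000e-03  3.092e+00] [ 0.  -0.7 -0.8] 4.621347899009016
top crop 142 144 5.0
scene crop 172 119 5.0
```

View pics/f.png

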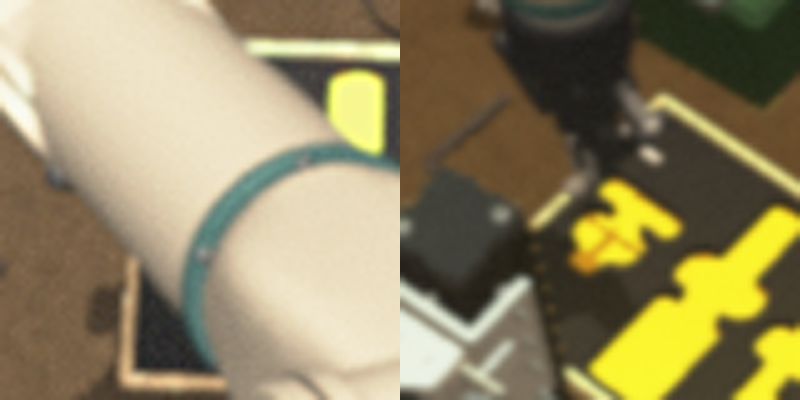

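>>> {"api": "drive_tool", "payload": {
  "motion": [
    {"fingers":0,"linear":[-0.002,-0.002,0.02],"twist":0},
    {"fingers":0,"linear":[0,0,0.02],"twist":0},
    {"fingers":0,"linear":[0,0,0.02],"twist":0},
    {"fingers":0,"linear":[0,0,0.01],"twist":0},
    {"fingers":0,"linear":[0,0,0],"twist":0}
  ]
}}

```text
clock: 6.97
eef_pos: [609.5, 144.7, 35.5]
tool_rot: [-3.139, -0.006, 3.084]
force: [-0.6, -1.1, -1.0]
width: 4.5
gripper_force: 58.9
```

>>> {"api": "drive_tool", "payload": {
  "motion": [
    {"fingers":0,"linear":[0,0,0.005],"twist":0},
    {"fingers":0,"linear":[0,0,0.004],"twist":0},
    {"fingers":0,"linear":[0,0,0],"twist":0}
  ]
}}

```text
clock: 7.22
eef_pos: [611.3, 147.1, 29.1]
tool_rot: [3.141, -0.001, 3.085]
force: [-0.6, -0.5, -0.2]
width: 4.7
gripper_force: 58.9
```

>>> {"api": "drive_tool", "payload": {
  "motion": [
    {"fingers":0,"linear":[0,0,0.003],"twist":0},
    {"fingers":0,"linear":[0,0,0.003],"twist":0},
    {"fingers":0,"linear":[0,0,0],"twist":0}
  ]
}}

```text
clock: 7.47
eef_pos: [611.6, 147.5, 23.2]
tool_rot: [3.141, -0.0, 3.086]
force: [0.1, -0.5, 0.7]
width: 4.7
gripper_force: 59.1
```

```bash
python3 -c "
from look import *
look('g',[614,151,30],30)"
```

```text
[611.6 147.5  23.2] [ 3.141 -0.     3.086] [ 0.1 -0.5  0.7] 4.689859538762397
top crop 153 156 6.666666666666667
scene crop 183 134 6.666666666666667
```

View pics/g.png

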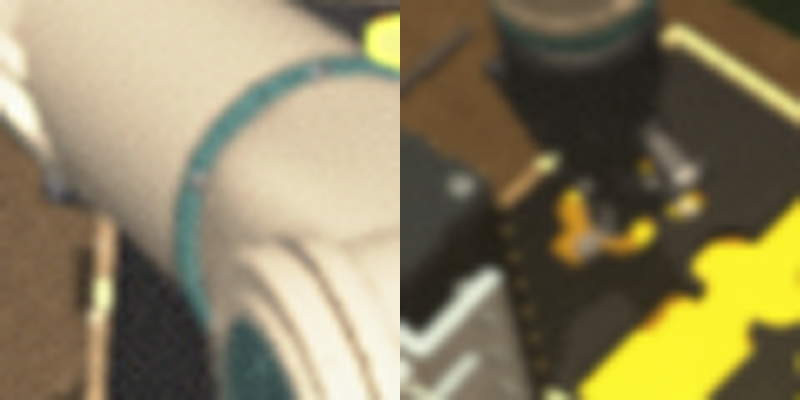

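>>> {"api": "drive_tool", "payload": {
  "motion": [
    {"fingers":0,"linear":[0.0015,0.004,0],"twist":0},
    {"fingers":0,"linear":[0,0,0.001],"twist":0},
    {"fingers":0,"linear":[0,0,0],"twist":0}
  ]
}}

```text
clock: 7.82
eef_pos: [610.0, 151.7, 23.0]
tool_rot: [-3.141, -0.0, 3.086]
force: [-1.3, -1.2, 6.2]
width: 4.4
gripper_force: 59.7
```

>>> {"api": "drive_tool", "payload": {
  "motion": [
    {"fingers":0.17,"linear":[0,0,0],"twist":0},
    {"fingers":0.17,"linear":[0,0,0],"twist":0},
    {"fingers":0.17,"linear":[0,0,0],"twist":0},
    {"fingers":0.17,"linear":[0,0,0],"twist":0}
  ]
}}

```text
clock: 8.15
eef_pos: [609.5, 151.6, 21.7]
tool_rot: [3.141, -0.002, 3.086]
force: [0.5, 0.2, 0.4]
width: 14.7
gripper_force: 0.0
```

>>> {"api": "drive_tool", "payload": {
  "motion": [
    {"fingers":0.17,"linear":[0,0,-0.01],"twist":0},
    {"fingers":0.17,"linear":[0,0,-0.015],"twist":0},
    {"fingers":0.17,"linear":[0,0,-0.03],"twist":0},
    {"fingers":0.5,"linear":[0,0,-0.04],"twist":0},
    {"fingers":1,"linear":[0,0.03,-0.02],"twist":0}
  ]
}}

```text
clock: 8.57
eef_pos: [614.0, 173.9, 140.7]
tool_rot: [-3.136, 0.002, 3.077]
force: [2.6, -1.2, 0.1]
width: 37.7
gripper_force: 0.0
```

```bash
python3 - <<'E'
from h import *
np.set_printoptions(precision=1,suppress=True)
q=proj("scene",[[630,300,5]])[0];print(q)
im=cv2.imread("pics/scene0.png")
x,y=q.astype(int)
hsv=cv2.cvtColor(im,cv2.COLOR_BGR2HSV).astype(int)
k=np.zeros(im.shape[:2],bool);k[y-22:y+22,x-22:x+22]=1
m=k&(hsv[...,1]<95)&(hsv[...,2]<110)
for b,s in blobs(m,15):
    P=cast("scene",pts(b),6)[:,:2];A=P[P[:,0]>P[:,0].min()+16]
    print(s,cv2.fitLine(A.astype(np.float32),2,0,.01,.01).ravel(),P.min(0),P.max(0))
t=cv2.imread("pics/top0.png");p=proj("top",[[630,300,5]])[0].astype(int)
c=lambda i,p:cv2.resize(i[p[1]-22:p[1]+22,p[0]-22:p[0]+22],(400,400),interpolation=cv2.INTER_CUBIC)
cv2.imwrite("pics/i.png",np.hstack([c(t,p),c(im,(x,y))]));print(p)
E
```

```text
[184.8 145.4]
[169 139  28  28 277] [  0.7   0.7 583.6 264.5] [531.6 215.5] [666.4 305.8]
[198 160   8   7  28] [  0.9   0.4 613.3 197.1] [590.  184.9] [623.2 204.5]
[135 183]
```

View pics/i.png

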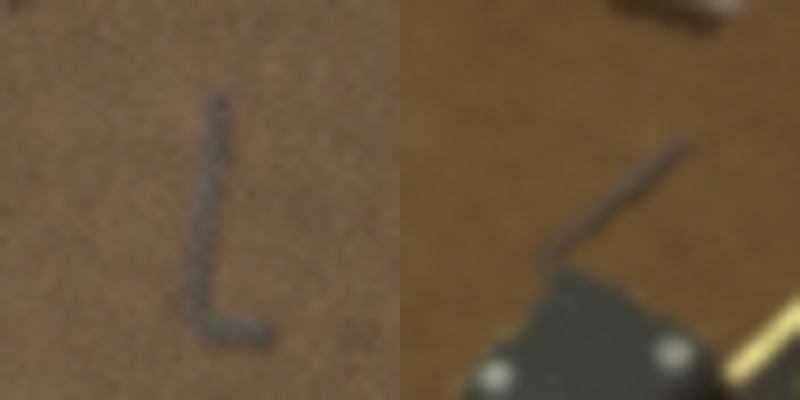

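```bash
python3 - <<'E'
from h import *
print(cast("scene",[[193.9,138.4],[178.5,151]],5).round(1),cast("top",[[137.2,171.4],[134.5,195.6]],5).round(1))
E
```

```text
[[672.9 293.9   5. ]
 [598.8 302.1   5. ]] [[668.1 296.7   5. ]
 [593.3 303.7   5. ]]
```

>>> {"api": "drive_tool", "payload": {
  "motion": [
    {"fingers":0.6,"linear":[-0.003,0.03,0.01],"twist":0.027},
    {"fingers":0.6,"linear":[-0.003,0.03,0.01],"twist":0.027},
    {"fingers":0.6,"linear":[-0.003,0.03,0.02],"twist":0},
    {"fingers":0.6,"linear":[-0.003,0.03,0.04],"twist":0},
    {"fingers":0.6,"linear":[0,0,0.02],"twist":0}
  ]
}}

```text
clock: 8.98
eef_pos: [631.5, 303.1, 42.7]
tool_rot: [3.135, -0.002, 3.038]
force: [-1.2, 1.5, -0.5]
width: 51.2
gripper_force: 0.0
```

>>> {"api": "drive_tool", "payload": {
  "motion": [
    {"fingers":0.5,"linear":[0,0,0],"twist":0},
    {"fingers":0.5,"linear":[0,0,0],"twist":0}
  ]
}}

```text
clock: 9.15
eef_pos: [632.3, 293.9, 43.0]
tool_rot: [-3.139, -0.003, 3.032]
force: [-0.6, -1.1, 0.5]
width: 42.6
gripper_force: 0.0
```

```bash
python3 -c "
from look import *
look('j',[633,300,5],30)"
```

```text
[632.3 293.9  43. ] [-3.139e+00 -3.000e-03  3.032e+00] [-0.6 -1.1  0.5] 42.61532364112735
top crop 105 152 6.666666666666667
scene crop 155 114 6.666666666666667
```

View pics/j.png

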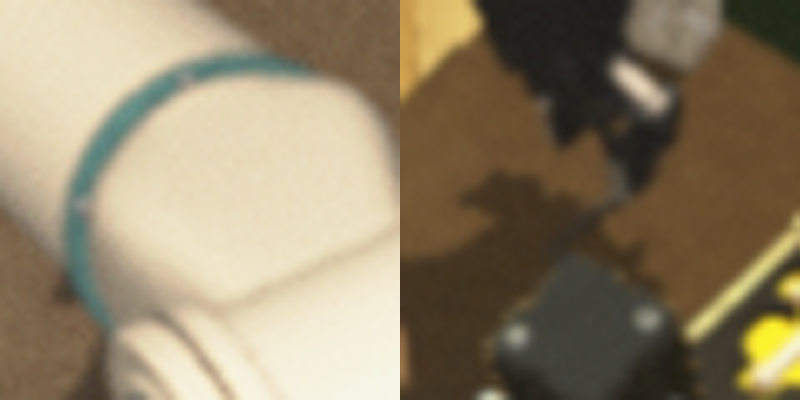

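>>> {"api": "drive_tool", "payload": {
  "motion": [
    {"fingers":0.5,"linear":[0,0,0.01],"twist":0},
    {"fingers":0.5,"linear":[0,0,0.01],"twist":0},
    {"fingers":0.5,"linear":[0,0,0.005],"twist":0},
    {"fingers":0.5,"linear":[0,0,0],"twist":0}
  ]
}}

```text
clock: 9.58
eef_pos: [632.2, 293.6, 17.1]
tool_rot: [-3.14, -0.003, 3.031]
force: [-0.3, -0.9, 1.1]
width: 42.7
gripper_force: 0.0
```

>>> {"api": "drive_tool", "payload": {
  "motion": [
    {"fingers":0.5,"linear":[0,0.006,0],"twist":0},
    {"fingers":0.5,"linear":[0,0,0.007],"twist":0},
    {"fingers":0.4,"linear":[0,0,0.006],"twist":0},
    {"fingers":0.3,"linear":[0,0,0.001],"twist":0},
    {"fingers":0.1,"linear":[0,0,0],"twist":0}
  ]
}}

```text
clock: 10.0
eef_pos: [633.1, 300.4, 3.8]
tool_rot: [-3.141, -0.002, 3.032]
force: [-0.9, 0.4, -0.5]
width: 14.5
gripper_force: 0.0
```

>>> {"api": "drive_tool", "payload": {
  "motion": [
    {"fingers":0,"linear":[0,0,0],"twist":0},
    {"fingers":0,"linear":[0,0,0],"twist":0},
    {"fingers":0,"linear":[0,0,0],"twist":0},
    {"fingers":0,"linear":[0,0,0],"twist":0},
    {"fingers":0,"linear":[0,0,0],"twist":0}
  ]
}}

```text
clock: 10.42
eef_pos: [633.8, 300.8, 4.9]
tool_rot: [3.141, -0.001, 3.032]
force: [0.4, 0.3, -0.1]
width: 4.1
gripper_force: 58.7
```

>>> {"api": "drive_tool", "payload": {
  "motion": [
    {"fingers":0,"linear":[0,0,-0.02],"twist":0},
    {"fingers":0,"linear":[0,0,-0.03],"twist":-0.027},
    {"fingers":0,"linear":[0,0,-0.03],"twist":-0.027},
    {"fingers":0,"linear":[0,0,-0.02],"twist":0},
    {"fingers":0,"linear":[0,0,0],"twist":0}
  ]
}}

```text
clock: 10.83
eef_pos: [636.8, 302.8, 110.3]
tool_rot: [3.136, 0.006, 3.085]
force: [0.4, 0.7, 0.5]
width: 4.0
gripper_force: 58.8
```

>>> {"api": "drive_tool", "payload": {
  "motion": [
    {"fingers":0,"linear":[0.0008,-0.0336,0],"twist":0},
    {"fingers":0,"linear":[0.0008,-0.0336,0],"twist":0},
    {"fingers":0,"linear":[0.0008,-0.0336,0],"twist":0},
    {"fingers":0,"linear":[0.0008,-0.0336,0],"twist":0},
    {"fingers":0,"linear":[0.0008,-0.0336,0],"twist":0}
  ]
}}

```text
clock: 11.25
eef_pos: [619.8, 131.5, 104.1]
tool_rot: [-3.141, -0.002, 3.086]
force: [0.9, 0.0, -0.2]
width: 3.8
gripper_force: 58.8
```

>>> {"api": "drive_tool", "payload": {
  "motion": [
    {"fingers":0,"linear":[0.0008,-0.0336,0],"twist":0},
    {"fingers":0,"linear":[0.0008,-0.0336,0],"twist":0},
    {"fingers":0,"linear":[0.0008,-0.0336,0],"twist":0},
    {"fingers":0,"linear":[0.0008,-0.0336,0],"twist":0},
    {"fingers":0,"linear":[0,0,0],"twist":0}
  ]
}}

```text
clock: 11.67
eef_pos: [608.4, -12.0, 103.3]
tool_rot: [-3.134, -0.004, 3.075]
force: [0.8, -1.6, -0.4]
width: 4.3
gripper_force: 58.9
```

>>> {"api": "drive_tool", "payload": {
  "motion": [
    {"fingers":0,"linear":[0,0,0.02],"twist":0},
    {"fingers":0,"linear":[0,0,0.02],"twist":0},
    {"fingers":0,"linear":[0,0,0.01],"twist":0},
    {"fingers":0,"linear":[0,0,0],"twist":0},
    {"fingers":0,"linear":[0,0,0],"twist":0}
  ]
}}

```text
clock: 12.08
eef_pos: [609.3, -0.3, 54.1]
tool_rot: [3.141, -0.003, 3.086]
force: [1.1, -0.3, -0.6]
width: 4.2
gripper_force: 58.9
```

```bash
python3 -c "
from look import *
look('k',[610,-2,30],30)
print(monitor.read_state()['qpos'])"
```

```text
[ 6.093e+02 -3.000e-01  5.410e+01] [ 3.141e+00 -3.000e-03  3.086e+00] [ 1.1 -0.3 -0.6] 4.184722618469073
top crop 205 156 6.666666666666667
scene crop 219 158 6.666666666666667
[ 0.22086029  0.8382032  -0.43936399  1.75555676  0.53419979  0.66902011
  0.99736377]
```

View pics/k.png

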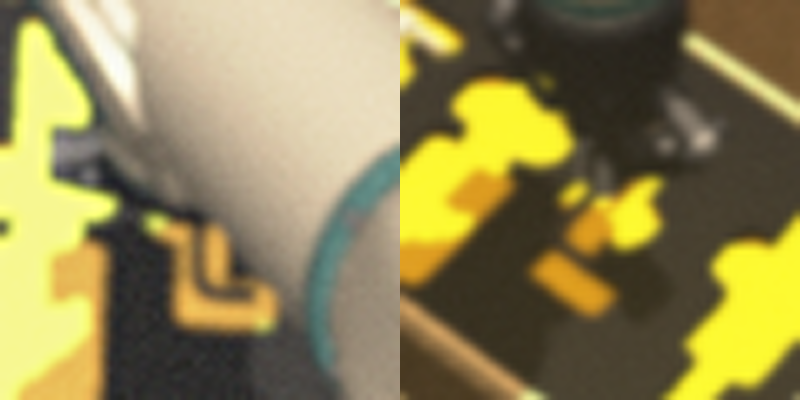

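>>> {"api": "drive_tool", "payload": {
  "motion": [
    {"fingers":0,"linear":[0.002,-0.001,0.01],"twist":0},
    {"fingers":0,"linear":[0,0,0.01],"twist":0},
    {"fingers":0,"linear":[0,0,0.005],"twist":0},
    {"fingers":0,"linear":[0,0,0],"twist":0}
  ]
}}

```text
clock: 12.52
eef_pos: [606.4, -1.9, 28.0]
tool_rot: [-3.141, -0.004, 3.086]
force: [0.0, 0.3, -0.3]
width: 3.8
gripper_force: 58.9
```

>>> {"api": "drive_tool", "payload": {
  "motion": [
    {"fingers":0,"linear":[0,0,0.003],"twist":0},
    {"fingers":0,"linear":[0,0,0.002],"twist":0},
    {"fingers":0,"linear":[0,0,0],"twist":0},
    {"fingers":0,"linear":[0,0,0.001],"twist":0},
    {"fingers":0,"linear":[0,0,0],"twist":0}
  ]
}}

```text
clock: 12.93
eef_pos: [607.8, -1.6, 23.7]
tool_rot: [3.141, -0.001, 3.086]
force: [-0.6, 0.1, -0.4]
width: 4.3
gripper_force: 58.9
```

```bash
python3 -c "
from look import *
look('l',[605,-12,30],30)"
```

```text
[607.8  -1.6  23.7] [ 3.141e+00 -1.000e-03  3.086e+00] [-0.6  0.1 -0.4] 4.324809788233259
top crop 208 158 6.666666666666667
scene crop 221 161 6.666666666666667
```

View pics/l.png

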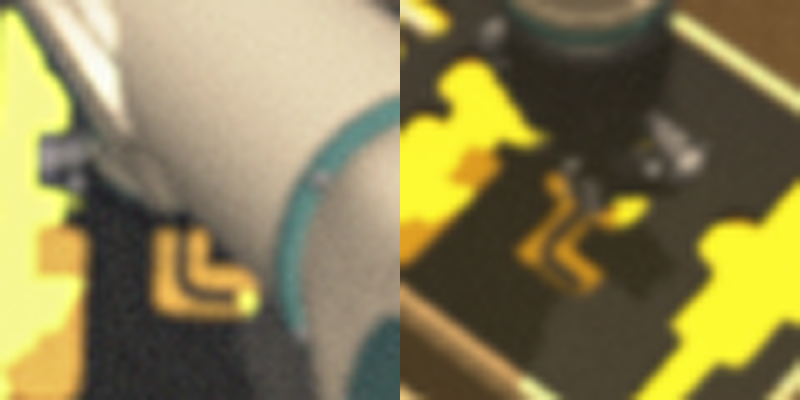

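>>> {"api": "drive_tool", "payload": {
  "motion": [
    {"fingers":0,"linear":[0,0,0.0015],"twist":0},
    {"fingers":0,"linear":[0,0,0],"twist":0},
    {"fingers":0.17,"linear":[0,0,0],"twist":0},
    {"fingers":0.17,"linear":[0,0,0],"twist":0},
    {"fingers":0.17,"linear":[0,0,0],"twist":0}
  ]
}}

```text
clock: 13.45
eef_pos: [607.7, -1.7, 22.1]
tool_rot: [3.141, -0.001, 3.086]
force: [-0.0, -0.1, -0.3]
width: 14.3
gripper_force: 0.0
```

>>> {"api": "drive_tool", "payload": {
  "motion": [
    {"fingers":0.17,"linear":[0,0,0],"twist":0},
    {"fingers":0.17,"linear":[0,0,-0.01],"twist":0},
    {"fingers":0.17,"linear":[0,0,-0.015],"twist":0},
    {"fingers":0.17,"linear":[0,0,-0.03],"twist":0},
    {"fingers":0.6,"linear":[0,0,-0.04],"twist":0}
  ]
}}

```text
clock: 13.87
eef_pos: [605.6, -1.8, 116.3]
tool_rot: [-3.141, -0.007, 3.086]
force: [1.0, -0.4, -0.4]
width: 25.3
gripper_force: 0.0
```

>>> {"api": "drive_tool", "payload": {
  "motion": [
    {"fingers":0.8,"linear":[0.002,0.0357,0],"twist":0},
    {"fingers":0.8,"linear":[0.002,0.0357,0],"twist":0},
    {"fingers":0.8,"linear":[0.002,0.0357,0],"twist":0},
    {"fingers":0.8,"linear":[0.002,0.0357,0],"twist":0},
    {"fingers":0.8,"linear":[0.002,0.0357,0],"twist":0}
  ]
}}

```text
clock: 14.28
eef_pos: [607.7, 178.7, 118.1]
tool_rot: [3.141, -0.001, 3.086]
force: [0.5, -0.5, -0.2]
width: 68.6
gripper_force: 0.0
```

>>> {"api": "drive_tool", "payload": {
  "motion": [
    {"fingers":0.8,"linear":[0.002,0.0357,0],"twist":0},
    {"fingers":0.8,"linear":[0.002,0.0357,0],"twist":-0.086},
    {"fingers":0.8,"linear":[0,0,0],"twist":-0.086},
    {"fingers":0.8,"linear":[0,0,0],"twist":-0.086},
    {"fingers":0.8,"linear":[0,0,0],"twist":-0.087}
  ]
}}

```text
clock: 14.7
eef_pos: [607.3, 249.9, 117.8]
tool_rot: [3.141, -0.001, -2.846]
force: [-0.1, -0.6, -0.5]
width: 68.3
gripper_force: 0.0
```

>>> {"api": "drive_tool", "payload": {
  "motion": [
    {"fingers":0.8,"linear":[0.0324,0.0179,0],"twist":0},
    {"fingers":0.8,"linear":[0.0324,0.0179,0.01],"twist":0},
    {"fingers":0.8,"linear":[0.0324,0.0179,0.01],"twist":0},
    {"fingers":0.8,"linear":[0.0324,0.0179,0.01],"twist":0},
    {"fingers":0.8,"linear":[0.0324,0.0179,0.01],"twist":0}
  ]
}}

```text
clock: 15.12
eef_pos: [425.5, 288.3, 77.9]
tool_rot: [3.14, -0.0, -2.853]
force: [0.9, 0.3, -0.0]
width: 68.6
gripper_force: 0.0
```

>>> {"api": "drive_tool", "payload": {
  "motion": [
    {"fingers":0.8,"linear":[0.0324,0.0179,0.01],"twist":0},
    {"fingers":0.8,"linear":[0,0,0],"twist":0},
    {"fingers":0.8,"linear":[0,0,0],"twist":0},
    {"fingers":0.8,"linear":[0,0,0],"twist":0}
  ]
}}

```text
clock: 15.45
eef_pos: [391.5, 296.6, 68.1]
tool_rot: [3.141, 0.0, -2.852]
force: [0.5, 0.4, 0.4]
width: 68.4
gripper_force: 0.0
```

```bash
python3 -c "
from look import *
look('m',[390,295,10],35)
print(monitor.read_state()['qpos'])"
```

```text
[391.5 296.6  68.1] [ 3.141  0.    -2.852] [0.5 0.4 0.4] 68.36541346865147
top crop 101 228 5.714285714285714
scene crop 102 158 5.714285714285714
[-0.41209871  0.70857934 -0.43391767  2.07991103  0.63054044  0.48188377
  0.53363719]
```

View pics/m.png

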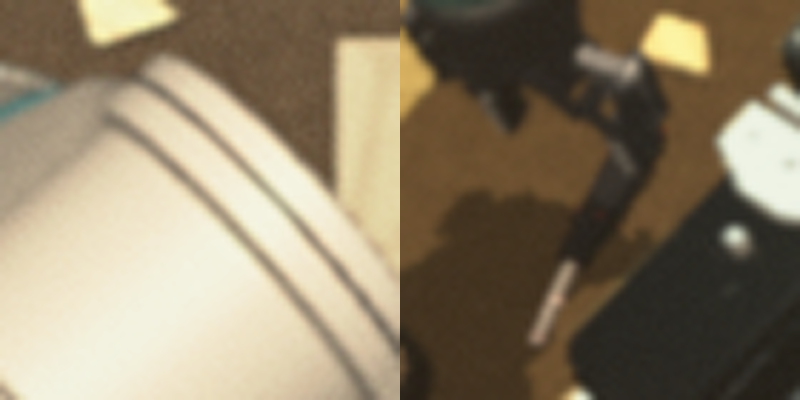

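>>> {"api": "drive_tool", "payload": {
  "motion": [
    {"fingers":0.8,"linear":[0,-0.001,0.025],"twist":0},
    {"fingers":0.8,"linear":[0,0,0.02],"twist":0},
    {"fingers":0.8,"linear":[0,0,0.014],"twist":0},
    {"fingers":0.7,"linear":[0,0,0],"twist":0},
    {"fingers":0.6,"linear":[0,0,0],"twist":0}
  ]
}}

```text
clock: 15.97
eef_pos: [391.7, 294.7, 8.3]
tool_rot: [-3.142, -0.001, -2.854]
force: [-0.3, 1.0, 0.2]
width: 51.6
gripper_force: 0.0
```

>>> {"api": "drive_tool", "payload": {
  "motion": [
    {"fingers":0.5,"linear":[0,0,0.006],"twist":0},
    {"fingers":0.3,"linear":[0,0,0],"twist":0},
    {"fingers":0,"linear":[0,0,0],"twist":0},
    {"fingers":0,"linear":[0,0,0],"twist":0},
    {"fingers":0,"linear":[0,0,0],"twist":0}
  ]
}}

```text
clock: 16.38
eef_pos: [391.5, 295.3, 3.1]
tool_rot: [3.141, 0.0, -2.853]
force: [0.0, 0.3, 4.1]
width: 24.1
gripper_force: 59.0
```

>>> {"api": "drive_tool", "payload": {
  "motion": [
    {"fingers":0,"linear":[0,0,0],"twist":0},
    {"fingers":0,"linear":[0,0,0],"twist":0},
    {"fingers":0,"linear":[0,0,0],"twist":0}
  ]
}}

```text
clock: 16.63
eef_pos: [391.5, 295.3, 3.1]
tool_rot: [3.141, 0.0, -2.853]
force: [0.8, -0.8, 6.1]
width: 24.5
gripper_force: 59.1
```

>>> {"api": "drive_tool", "payload": {
  "motion": [
    {"fingers":0,"linear":[0,0,-0.02],"twist":0},
    {"fingers":0,"linear":[0,0,-0.035],"twist":0},
    {"fingers":0,"linear":[0,0,-0.035],"twist":0},
    {"fingers":0,"linear":[0,0,-0.03],"twist":0},
    {"fingers":0,"linear":[0,0,0],"twist":0}
  ]
}}

```text
clock: 17.05
eef_pos: [393.1, 297.6, 127.1]
tool_rot: [3.137, 0.007, -2.852]
force: [0.4, -0.1, -0.8]
width: 24.4
gripper_force: 59.2
```

>>> {"api": "drive_tool", "payload": {
  "motion": [
    {"fingers":0,"linear":[-0.03,-0.0157,0],"twist":0},
    {"fingers":0,"linear":[-0.03,-0.0157,0],"twist":0},
    {"fingers":0,"linear":[-0.03,-0.0157,0],"twist":0},
    {"fingers":0,"linear":[-0.03,-0.0157,0],"twist":0},
    {"fingers":0,"linear":[-0.03,-0.0157,0],"twist":0}
  ]
}}

```text
clock: 17.47
eef_pos: [558.2, 261.6, 121.3]
tool_rot: [3.142, -0.003, -2.852]
force: [1.4, 0.4, -1.1]
width: 24.7
gripper_force: 59.2
```

>>> {"api": "drive_tool", "payload": {
  "motion": [
    {"fingers":0,"linear":[-0.03,-0.0157,0],"twist":0},
    {"fingers":0,"linear":[-0.03,-0.0157,0],"twist":0.086},
    {"fingers":0,"linear":[0,0,0],"twist":0.086},
    {"fingers":0,"linear":[0,0,0],"twist":0.086},
    {"fingers":0,"linear":[0,0,0],"twist":0.086}
  ]
}}

```text
clock: 17.88
eef_pos: [623.5, 249.0, 120.4]
tool_rot: [-3.141, -0.003, 3.081]
force: [0.3, 0.0, -0.3]
width: 24.2
gripper_force: 59.2
```

>>> {"api": "drive_tool", "payload": {
  "motion": [
    {"fingers":0,"linear":[-0.0019,-0.0345,0],"twist":0},
    {"fingers":0,"linear":[-0.0019,-0.0345,0],"twist":0},
    {"fingers":0,"linear":[-0.0019,-0.0345,0],"twist":0},
    {"fingers":0,"linear":[-0.0019,-0.0345,0],"twist":0},
    {"fingers":0,"linear":[-0.0019,-0.0345,0],"twist":0}
  ]
}}

```text
clock: 18.3
eef_pos: [622.8, 75.3, 121.0]
tool_rot: [-3.141, -0.003, 3.087]
force: [0.7, 0.4, -1.5]
width: 24.2
gripper_force: 59.3
```

>>> {"api": "drive_tool", "payload": {
  "motion": [
    {"fingers":0,"linear":[-0.0019,-0.0345,0],"twist":0},
    {"fingers":0,"linear":[-0.0019,-0.0345,0],"twist":0},
    {"fingers":0,"linear":[-0.0019,-0.0345,0],"twist":0},
    {"fingers":0,"linear":[-0.0019,-0.03,0],"twist":0},
    {"fingers":0,"linear":[-0.0019,-0.03,0],"twist":0}
  ]
}}

```text
clock: 18.72
eef_pos: [623.3, -88.9, 120.9]
tool_rot: [-3.141, -0.003, 3.086]
force: [0.4, -0.4, -1.5]
width: 24.0
gripper_force: 59.3
```

>>> {"api": "drive_tool", "payload": {
  "motion": [
    {"fingers":0,"linear":[0,0,0],"twist":0},
    {"fingers":0,"linear":[0,0,0],"twist":0},
    {"fingers":0,"linear":[0,0,0],"twist":0}
  ]
}}

```text
clock: 18.97
eef_pos: [623.7, -86.1, 121.3]
tool_rot: [3.14, -0.002, 3.087]
force: [-0.0, 1.0, -0.8]
width: 24.3
gripper_force: 59.3
```

>>> {"api": "drive_tool", "payload": {
  "motion": [
    {"fingers":0,"linear":[0.0015,-0.009,0.025],"twist":0},
    {"fingers":0,"linear":[0,0,0.025],"twist":0},
    {"fingers":0,"linear":[0,0,0.015],"twist":0},
    {"fingers":0,"linear":[0,0,0],"twist":0},
    {"fingers":0,"linear":[0,0,0],"twist":0}
  ]
}}

```text
clock: 19.38
eef_pos: [621.7, -93.5, 56.5]
tool_rot: [3.14, -0.003, 3.09]
force: [0.0, -0.6, -0.7]
width: 24.3
gripper_force: 59.3
```

```bash
python3 -c "
from look import *
look('n',[595,-95,30],35)"
```

```text
[621.7 -93.5  56.5] [ 3.14e+00 -3.00e-03  3.09e+00] [ 0.  -0.6 -0.7] 24.30105822896443
top crop 231 155 5.714285714285714
scene crop 235 172 5.714285714285714
```

View pics/n.png

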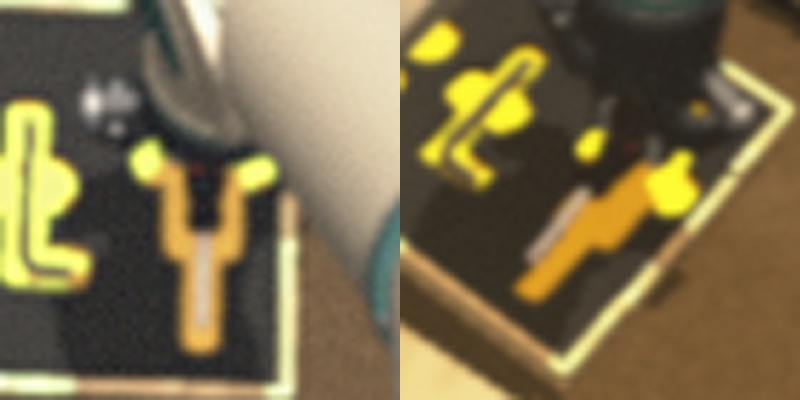

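>>> {"api": "drive_tool", "payload": {
  "motion": [
    {"fingers":0,"linear":[0,-0.001,0.015],"twist":0},
    {"fingers":0,"linear":[0,0,0.01],"twist":0},
    {"fingers":0,"linear":[0,0,0.005],"twist":0},
    {"fingers":0,"linear":[0,0,0],"twist":0},
    {"fingers":0,"linear":[0,0,0.003],"twist":0}
  ]
}}

```text
clock: 19.9
eef_pos: [622.7, -96.5, 24.7]
tool_rot: [3.141, -0.0, 3.087]
force: [0.6, 0.1, -0.4]
width: 24.1
gripper_force: 59.3
```

>>> {"api": "drive_tool", "payload": {
  "motion": [
    {"fingers":0,"linear":[0,0,0],"twist":0},
    {"fingers":0,"linear":[0,0,0.001],"twist":0},
    {"fingers":0,"linear":[0,0,0],"twist":0}
  ]
}}

```text
clock: 20.15
eef_pos: [622.3, -96.7, 23.4]
tool_rot: [3.141, -0.001, 3.087]
force: [-0.2, 0.2, -1.6]
width: 24.5
gripper_force: 59.3
```

>>> {"api": "drive_tool", "payload": {
  "motion": [
    {"fingers":0,"linear":[0,0.001,0.0015],"twist":0},
    {"fingers":0,"linear":[0,0,0],"twist":0},
    {"fingers":0.4,"linear":[0,0,0],"twist":0},
    {"fingers":0.4,"linear":[0,0,0],"twist":0},
    {"fingers":0.4,"linear":[0,0,0],"twist":0}
  ]
}}

```text
clock: 20.57
eef_pos: [622.2, -95.5, 21.6]
tool_rot: [3.141, -0.001, 3.087]
force: [-0.5, -0.2, -0.3]
width: 33.9
gripper_force: 0.0
```

>>> {"api": "drive_tool", "payload": {
  "motion": [
    {"fingers":0.4,"linear":[0,0,0],"twist":0},
    {"fingers":0.4,"linear":[0,0,-0.01],"twist":0},
    {"fingers":0.4,"linear":[0,0,-0.02],"twist":0},
    {"fingers":0.4,"linear":[0,0,-0.03],"twist":0},
    {"fingers":0.6,"linear":[0,0,-0.04],"twist":0}
  ]
}}

```text
clock: 20.98
eef_pos: [620.3, -95.6, 121.0]
tool_rot: [3.141, -0.006, 3.087]
force: [1.0, 0.1, 0.4]
width: 44.9
gripper_force: 0.0
```

>>> {"api": "drive_tool", "payload": {
  "motion": [
    {"fingers":0.7,"linear":[0,0,0],"twist":-0.104},
    {"fingers":0.7,"linear":[0,0,0],"twist":-0.104},
    {"fingers":0.7,"linear":[0,0,0],"twist":-0.105},
    {"fingers":0.7,"linear":[0.0077,-0.0355,0],"twist":0},
    {"fingers":0.7,"linear":[0.0077,-0.0355,0],"twist":0}
  ]
}}

```text
clock: 21.4
eef_pos: [626.3, -165.7, 123.0]
tool_rot: [3.14, 0.001, -2.877]
force: [0.6, -1.2, 0.3]
width: 59.7
gripper_force: 0.0
```

>>> {"api": "drive_tool", "payload": {
  "motion": [
    {"fingers":0.7,"linear":[0.0077,-0.0355,0],"twist":0},
    {"fingers":0.7,"linear":[0.0077,-0.0355,0],"twist":0},
    {"fingers":0.7,"linear":[0.0077,-0.0355,0.015],"twist":0},
    {"fingers":0.7,"linear":[0.0077,-0.0355,0.015],"twist":0},
    {"fingers":0.7,"linear":[0,0,0.02],"twist":0}
  ]
}}

```text
clock: 21.82
eef_pos: [630.8, -326.3, 72.3]
tool_rot: [-3.132, -0.002, -2.895]
force: [0.5, -1.7, -1.1]
width: 59.9
gripper_force: 0.0
```

>>> {"api": "drive_tool", "payload": {
  "motion": [
    {"fingers":0.7,"linear":[0,0,0.02],"twist":0},
    {"fingers":0.7,"linear":[0,0,0],"twist":0},
    {"fingers":0.7,"linear":[0,0,0],"twist":0}
  ]
}}

```text
clock: 22.07
eef_pos: [631.3, -312.7, 51.2]
tool_rot: [3.139, -0.003, -2.883]
force: [-0.3, 0.5, 0.8]
width: 59.7
gripper_force: 0.0
```

```bash
python3 -c "
from look import *
look('o',[620,-315,10],40)"
```

```text
[ 631.3 -312.7   51.2] [ 3.139e+00 -3.000e-03 -2.883e+00] [-0.3  0.5  0.8] 59.74901008091537
top crop 298 142 5.0
scene crop 294 201 5.0
```

View pics/o.png

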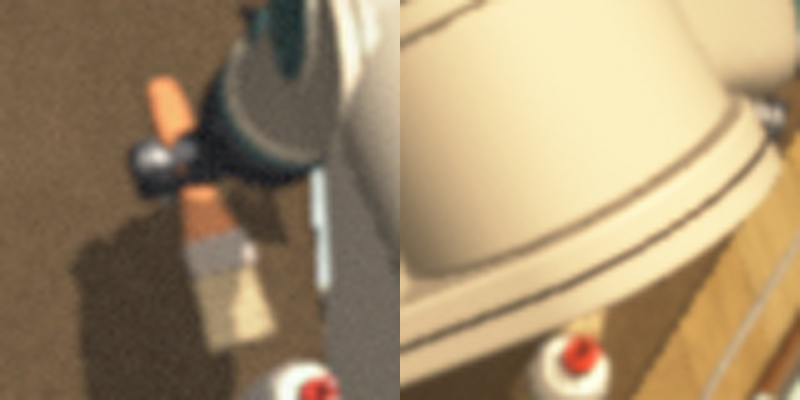

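>>> {"api": "drive_tool", "payload": {
  "motion": [
    {"fingers":0.7,"linear":[0,0,0.02],"twist":0},
    {"fingers":0.7,"linear":[0,0,0.015],"twist":0},
    {"fingers":0.7,"linear":[0,0,0.007],"twist":0},
    {"fingers":0.6,"linear":[0,0,0],"twist":0},
    {"fingers":0.5,"linear":[0,0,0],"twist":0}
  ]
}}

```text
clock: 22.58
eef_pos: [631.8, -313.1, 9.6]
tool_rot: [3.141, -0.002, -2.883]
force: [-0.7, 0.2, 0.5]
width: 43.1
gripper_force: 0.0
```

>>> {"api": "drive_tool", "payload": {
  "motion": [
    {"fingers":0.4,"linear":[0,0,0.004],"twist":0},
    {"fingers":0.3,"linear":[0,0,0.002],"twist":0},
    {"fingers":0,"linear":[0,0,0],"twist":0},
    {"fingers":0,"linear":[0,0,0],"twist":0},
    {"fingers":0,"linear":[0,0,0],"twist":0}
  ]
}}

```text
clock: 23.0
eef_pos: [632.1, -313.5, 3.8]
tool_rot: [3.141, -0.001, -2.883]
force: [-0.1, 1.3, 1.5]
width: 15.9
gripper_force: 60.1
```

>>> {"api": "drive_tool", "payload": {
  "motion": [
    {"fingers":0,"linear":[0,0,0],"twist":0},
    {"fingers":0,"linear":[0,0,0],"twist":0},
    {"fingers":0,"linear":[0,0,0],"twist":0}
  ]
}}

```text
clock: 23.25
eef_pos: [632.1, -313.5, 3.8]
tool_rot: [3.141, -0.001, -2.883]
force: [-0.2, -0.2, 0.7]
width: 15.8
gripper_force: 60.2
```

>>> {"api": "drive_tool", "payload": {
  "motion": [
    {"fingers":0,"linear":[0,0,-0.02],"twist":0},
    {"fingers":0,"linear":[0,0,-0.035],"twist":0},
    {"fingers":0,"linear":[0,0,-0.035],"twist":0},
    {"fingers":0,"linear":[0,0,-0.03],"twist":0},
    {"fingers":0,"linear":[0,0,0],"twist":0}
  ]
}}

```text
clock: 23.67
eef_pos: [636.1, -314.3, 130.8]
tool_rot: [-3.136, 0.008, -2.884]
force: [0.7, 0.4, -0.4]
width: 16.2
gripper_force: 60.1
```

>>> {"api": "drive_tool", "payload": {
  "motion": [
    {"fingers":0,"linear":[-0.0072,0.0326,0],"twist":0},
    {"fingers":0,"linear":[-0.0072,0.0326,0],"twist":0},
    {"fingers":0,"linear":[-0.0072,0.0326,0],"twist":0},
    {"fingers":0,"linear":[-0.0072,0.0326,0],"twist":0},
    {"fingers":0,"linear":[-0.0072,0.0326,0],"twist":0}
  ]
}}

```text
clock: 24.08
eef_pos: [624.4, -145.4, 123.1]
tool_rot: [3.141, -0.002, -2.884]
force: [0.1, 0.1, -1.0]
width: 16.1
gripper_force: 60.0
```

>>> {"api": "drive_tool", "payload": {
  "motion": [
    {"fingers":0,"linear":[-0.0072,0.0326,0],"twist":0},
    {"fingers":0,"linear":[0,0,0],"twist":0.104},
    {"fingers":0,"linear":[0,0,0],"twist":0.104},
    {"fingers":0,"linear":[0,0,0],"twist":0.105},
    {"fingers":0,"linear":[0,0,0],"twist":0}
  ]
}}

```text
clock: 24.5
eef_pos: [623.4, -113.1, 123.2]
tool_rot: [-3.141, -0.002, 3.085]
force: [-1.0, 0.6, -0.6]
width: 16.2
gripper_force: 60.0
```

>>> {"api": "drive_tool", "payload": {
  "motion": [
    {"fingers":0,"linear":[0.0017,0.0301,0],"twist":0},
    {"fingers":0,"linear":[0.0017,0.0301,0],"twist":0},
    {"fingers":0,"linear":[0.0017,0.0301,0],"twist":0},
    {"fingers":0,"linear":[0.0017,0.0301,0],"twist":0},
    {"fingers":0,"linear":[0.0017,0.0301,0],"twist":0}
  ]
}}

```text
clock: 24.92
eef_pos: [623.1, 38.4, 123.2]
tool_rot: [-3.142, -0.002, 3.09]
force: [0.5, -1.1, -1.1]
width: 16.0
gripper_force: 60.0
```

>>> {"api": "drive_tool", "payload": {
  "motion": [
    {"fingers":0,"linear":[0.0017,0.0301,0],"twist":0},
    {"fingers":0,"linear":[0,0,0],"twist":0},
    {"fingers":0,"linear":[0,0,0],"twist":0},
    {"fingers":0,"linear":[0,0,0],"twist":0}
  ]
}}

```text
clock: 25.25
eef_pos: [623.3, 66.7, 123.2]
tool_rot: [-3.14, -0.002, 3.089]
force: [-0.1, -0.1, -1.3]
width: 15.7
gripper_force: 60.0
```

>>> {"api": "drive_tool", "payload": {
  "motion": [
    {"fingers":0,"linear":[0,0.001,0.025],"twist":0},
    {"fingers":0,"linear":[0,0,0.025],"twist":0},
    {"fingers":0,"linear":[0,0,0.02],"twist":0},
    {"fingers":0,"linear":[0,0,0.008],"twist":0},
    {"fingers":0,"linear":[0,0,0],"twist":0}
  ]
}}

```text
clock: 25.67
eef_pos: [621.9, 66.3, 43.4]
tool_rot: [-3.14, -0.006, 3.085]
force: [-1.1, -0.0, -0.9]
width: 16.0
gripper_force: 60.0
```

>>> {"api": "drive_tool", "payload": {
  "motion": [
    {"fingers":0,"linear":[0,0,0],"twist":0},
    {"fingers":0,"linear":[0,0,0],"twist":0}
  ]
}}

```text
clock: 25.83
eef_pos: [624.5, 68.3, 46.8]
tool_rot: [3.141, 0.001, 3.086]
force: [0.8, -0.3, -0.7]
width: 15.8
gripper_force: 60.0
```

```bash
python3 - <<'E'
from look import *
look('p',[560,70,30],30)
im=cv2.imread("pics/raw_p_top.png");hsv=cv2.cvtColor(im,cv2.COLOR_BGR2HSV)
p=proj("top",[[609.5-90,69.5+32,19],[609.5-10,69.5-32,19]]);print(p)
x0,x1=int(p[:,0].min())-2,int(p[:,0].max())+3;y0,y1=int(p[:,1].min()),int(p[:,1].max())+4
for y in range(y0,y1,2):print(y,' '.join('%d/%d/%d'%tuple(hsv[y,x]) for x in range(x0,x1)))
E
```

```text
[624.5  68.3  46.8] [3.141e+00 1.000e-03 3.086e+00] [ 0.8 -0.3 -0.7] 15.848715291355745
top crop 181 173 6.666666666666667
scene crop 192 158 6.666666666666667
[[201.02111709 217.86506327]
 [222.18911044 190.84987354]]
190 150/6/45 150/17/44 100/16/47 135/23/44 10/15/51 9/79/74 12/120/119 12/135/163 11/139/181 12/149/181 11/143/185 12/141/184 11/139/178 11/119/163 12/83/136 16/57/125 19/51/125 18/52/137 18/53/145 20/55/145 26/29/123 77/47/114 87/75/122 84/74/131 71/42/134 28/36/135
192 60/6/43 10/17/46 14/71/61 18/131/101 18/121/139 16/90/150 14/68/147 11/63/154 11/69/158 11/68/158 12/67/161 14/66/158 12/66/167 13/68/168 13/62/156 14/50/138 16/50/123 19/51/124 17/58/128 17/51/129 38/26/116 79/61/113 84/73/123 82/62/128 58/25/133 20/48/143
194 100/17/46 17/33/54 17/128/98 19/151/166 17/139/211 17/102/192 14/61/167 11/47/158 15/46/156 14/41/156 13/44/155 18/41/157 16/44/157 16/43/161 17/42/157 16/42/153 16/44/146 18/48/127 16/48/122 19/49/110 36/26/100 83/63/106 84/79/123 82/59/126 41/23/122 20/51/135
196 45/11/46 7/45/51 18/134/99 19/149/168 18/131/209 17/91/196 17/57/162 16/46/155 14
[... 2717 characters left out ...]
 20/155/238 20/160/232 20/157/234 21/157/237 21/158/238 21/153/238 21/156/236 21/156/239 20/162/236 19/163/222 19/157/161 16/115/93 0/21/48 0/10/50 45/10/53 17/30/60
218 15/49/62 16/43/65 18/83/71 17/121/95 19/140/111 18/142/126 18/141/134 19/143/132 18/143/132 18/150/126 19/148/131 19/148/129 18/151/142 18/158/155 19/159/159 18/154/164 18/159/160 18/161/155 18/160/139 18/130/106 16/89/69 0/5/47 130/35/44 110/17/44 0/17/46 90/5/54
220 19/89/229 18/86/219 17/95/199 17/98/192 16/96/197 16/96/201 17/95/201 18/93/205 18/96/199 17/94/199 17/97/184 17/91/173 17/93/164 16/91/160 16/93/159 16/92/156 16/92/152 16/93/150 16/92/156 16/95/156 17/94/157 17/95/156 16/94/154 16/102/147 16/98/148 17/103/146
```

>>> {"api": "drive_tool", "payload": {
  "motion": [
    {"fingers":0,"linear":[0,-0.0015,0.01],"twist":0},
    {"fingers":0,"linear":[0,0,0.008],"twist":0},
    {"fingers":0,"linear":[0,0,0.003],"twist":0},
    {"fingers":0,"linear":[0,0,0],"twist":0},
    {"fingers":0,"linear":[0,0,0],"twist":0}
  ]
}}

```text
clock: 26.35
eef_pos: [623.0, 67.2, 24.1]
tool_rot: [-3.142, -0.002, 3.087]
force: [0.6, 0.3, -0.5]
width: 16.0
gripper_force: 60.1
```

>>> {"api": "drive_tool", "payload": {
  "motion": [
    {"fingers":0,"linear":[0,0,0.002],"twist":0},
    {"fingers":0,"linear":[0,0,0.001],"twist":0},
    {"fingers":0,"linear":[0,0,0],"twist":0},
    {"fingers":0,"linear":[0,0,0],"twist":0}
  ]
}}

```text
clock: 26.68
eef_pos: [623.7, 67.4, 22.8]
tool_rot: [3.141, -0.0, 3.087]
force: [-1.6, -0.0, 6.3]
width: 16.0
gripper_force: 60.8
```

Contact with the floor. Release to about 27 mm and lift.

>>> {"api": "drive_tool", "payload": {
  "motion": [
    {"fingers":0.31,"linear":[0,0,0],"twist":0},
    {"fingers":0.31,"linear":[0,0,0],"twist":0},
    {"fingers":0.31,"linear":[0,0,0],"twist":0},
    {"fingers":0.31,"linear":[0,0,0],"twist":0}
  ]
}}

```text
clock: 27.02
eef_pos: [623.3, 67.1, 21.5]
tool_rot: [3.141, -0.001, 3.087]
force: [-0.5, 0.5, -0.4]
width: 26.7
gripper_force: 0.0
```

>>> {"api": "drive_tool", "payload": {
  "motion": [
    {"fingers":0.31,"linear":[0,0,-0.01],"twist":0},
    {"fingers":0.31,"linear":[0,0,-0.02],"twist":0},
    {"fingers":0.31,"linear":[0,0,-0.03],"twist":0},
    {"fingers":0.31,"linear":[0,0,-0.04],"twist":0},
    {"fingers":0.31,"linear":[0,0,-0.04],"twist":0}
  ]
}}

```text
clock: 27.43
eef_pos: [622.7, 67.0, 163.0]
tool_rot: [3.142, -0.003, 3.087]
force: [1.7, -0.2, -0.4]
width: 26.4
gripper_force: 0.0
```

>>> {"api": "drive_tool", "payload": {
  "motion": [
    {"fingers":0.31,"linear":[0,0.04,-0.01],"twist":0},
    {"fingers":0.31,"linear":[0,0.04,-0.01],"twist":0},
    {"fingers":0.31,"linear":[0,0.04,-0.01],"twist":0},
    {"fingers":0.31,"linear":[0,0.04,0],"twist":0},
    {"fingers":0.31,"linear":[0,0.04,0],"twist":0}
  ]
}}

```text
clock: 27.85
eef_pos: [634.8, 268.8, 193.7]
tool_rot: [3.14, 0.001, 3.087]
force: [1.1, -0.4, -0.1]
width: 26.4
gripper_force: 0.0
```

>>> {"api": "drive_tool", "payload": {
  "motion": [
    {"fingers":0.31,"linear":[0,0.04,0],"twist":0},
    {"fingers":0.31,"linear":[0.02,0.035,0],"twist":0},
    {"fingers":0.31,"linear":[0.02,0.035,0],"twist":0},
    {"fingers":0.31,"linear":[0.02,0.035,0],"twist":0},
    {"fingers":0.31,"linear":[0.02,0.035,0],"twist":0}
  ]
}}

```text
clock: 28.27
eef_pos: [563.3, 452.5, 192.5]
tool_rot: [3.141, -0.001, 3.087]
force: [0.7, 0.2, -0.0]
width: 26.7
gripper_force: 0.0
```

>>> {"api": "drive_tool", "payload": {
  "motion": [
    {"fingers":0.31,"linear":[0.02,0.035,0],"twist":0},
    {"fingers":0.31,"linear":[0.02,0.035,0],"twist":0},
    {"fingers":0.31,"linear":[0,0,0],"twist":0},
    {"fingers":0.31,"linear":[0,0,0],"twist":0}
  ]
}}

```text
clock: 28.6
eef_pos: [524.5, 526.9, 192.4]
tool_rot: [3.139, -0.003, 3.094]
force: [-0.3, -0.2, -0.3]
width: 26.6
gripper_force: 0.0
```

```bash
python3 - <<'E'
from look import *
look('q',[607,30,30],60)
im=cv2.imread("pics/raw_q_top.png");hsv=cv2.cvtColor(im,cv2.COLOR_BGR2HSV).astype(int);H,S,V=hsv[...,0],hsv[...,1],hsv[...,2]
# classify tray region as characters: Y yellow, . dark foam, o other
ref=cv2.cvtColor(cv2.imread("pics/top0.png"),cv2.COLOR_BGR2HSV).astype(int)
f=lambda h:(h[...,0]>=17)&(h[...,0]<36)&(h[...,1]>125)&(h[...,2]>120)
a,b=f(ref),f(hsv)
for y in range(156,222):print(y,''.join('Y' if b[y,x] else ('#' if a[y,x] else ('o' if V[y,x]>100 else '.')) for x in range(168,284)))
E
```

```text
[524.5 526.9 192.4] [ 3.139e+00 -3.000e-03  3.094e+00] [-0.3 -0.2 -0.3] 26.649830553881646
top crop 164 127 3.3333333333333335
scene crop 181 124 3.3333333333333335
156 ooooo............................................ooooooooooooooooooooooooooooooooooooooooooooooooooooooooooooooooooo
157 ooooo........................................................................ooooooooooooooooooooooooooooooooooooooo
158 ooooo....................................oYYYYYYY.........................................................oooooooooo
159 ooooo...................................YYYYYYYYYYo.............................................................oooo
160 oooo...................................oYYYYYYYYYYY.............................................................oooo
161 oooo...................................oYYYYYYYYYYY.............................................................oooo
162 oooo...................................oYYYYoooYYYY.............................................................oooo
163 oooo...................................YYYYYooooYYY.................................
[... 6350 characters left out ...]
...........oYYYYYYYYooYYYoooYYYo..........................................oYYYYo..........ooooo
217 o................................YYYYYYYYYYYYYYYYYYY.............................................oo............ooooo
218 ooooooooooooooo...................oo#YYYYYYYYYYYYYo............................................................ooooo
219 oooooooooooooooooooooooooooooooooooooooooooooooooo.............................................................ooooo
220 oooooooooooooooooooooooooooooooooooooooooooooooooooooooooooooooooooooooooooo...................................ooooo
221 ooooooooooooooooooooooooooooooooooooooooooooooooooooooooooooooooooooooooooooooooooooooooooooooooooooooooooo....ooooo
```

```bash
python3 -c "
from cell import ctrl
print(ctrl.finish_job())"
```

```text
the job is handed in; nothing more can be done
None
```

The chuck key, hexagon key, short screwdriver and brush are each in their own foam pocket, and the last top picture shows them centred with yellow floor visible around them. I kept the arm clear of the long screwdriver and the glue bottle, but did not recheck either one after the last placement. The job was handed in at about 29 s; no verdict came back.

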